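# Log in the tube rotator and hold its wheel heavy side down

## Task

Log the tube rotator in for service: pick up the hand scanner, hold it steady for a good second with its window facing the middle of the bar-code label on the rotator's front, square on at about a hand's width (100 mm), then lay it back on its cradle as it lay and let go. The rotator's wheel is out of balance: turn it by its crank handle, feel which side is heavy, and bring that side to the bottom of the slope (within about 15 degrees). Finish while still gripping the crank handle, holding the wheel still, heavy side down; leave everything else on the bench where it stands.

Things in the scene. Friction and masses are not known exactly. Their poses are not given: they have to be found in the camera images.
- scanner_mid (a point): White stick hand scanner, 150 mm long (along its x), 30 mm wide (40 mm at the grey head, the last 34 mm towards +x), 32 mm high, 0.16 kg; point at its centre, half-way up. +x points out of the window in the head. z up as it lies on the cradle at the start.
- scanner_window (a point): Centre of the scanner's reading window, 76 mm from the scanner's centre along its +x, same axes.
- seat (a point): Where the scanner's centre is as it lies on the black cradle, 42 mm above the bench. Cradle 130 x 60 mm, long along x; two saddles 50 mm either side of the middle, tops 26 mm above the bench, with 5 mm lips 46 mm apart; the middle 80 mm between them is open for fingers down to 6 mm above the bench. +x is the end where the scanner's head lies.
- label (a point): Centre of the 60 x 36 mm bar-code label on the upright front of the tube rotator, 55 mm above the bench. The label faces along -x of these axes, so a scanner that reads it square on has its +x along this +x. The rotator is fixed; base 200 mm deep, 180 mm wide, 85 mm high; the label is on its front face.
- hub (a point): Point on the wheel's axle, level with the crank handle's middle: centre of the circle (radius 50 mm) on which that middle runs. z is the axle, leaning 45 degrees forward over the label side, pointing out of the wheel's face; x points up the slope of the wheel, square to the axle, so -x is the bottom of the slope ('down'); y is level.
- wheel: White wheel, 180 mm across, 30 mm thick, its face 32 mm behind the hub point, twelve like grey tube caps (10 mm high) round its edge. Turns either way without end; a steady drag of 0.23 N m keeps it where it is left. A weight hidden inside, at any angle to the crank, pulls with up to 0.17 to 0.21 N m: the push is hardest while the heavy side climbs at axle level. Origin on the axle, z along it.
- crank_grip (a point): Middle of the crank handle: a black cylinder of 18 mm diameter, 42 mm long, standing out of the wheel's face parallel to the axle, 50 mm from it, its middle 32 mm off the face. z along the handle, outward; x points away from the axle. Its sleeve spins freely on its pin, so a hand that grips it need not turn with the wheel.
- tube_rack: Bystander: orange tube rack, 78 x 146 x 45 mm; origin under its middle. Leave it alone.
- cryo_box: Bystander: low red tube box, 78 x 78 x 45 mm; origin under its middle. Leave it alone.
- tip_box: Bystander: clear tip box with blue top, 85 x 120 x 62 mm; origin under its middle. Leave it alone.
- reagent: Bystander: amber bottle, 48 mm wide, 85 mm tall; origin under its middle. Leave it alone.
- buffer: Bystander: white bottle, 60 mm wide, 120 mm tall; origin under its middle. Leave it alone.
- beaker: Bystander: glass beaker, 70 mm wide, 80 mm tall; origin under its middle. Leave it alone.
- pipette: Bystander: hand pipette lying down, 230 mm long, 26 mm thick; origin under its middle. Leave it alone.

How it is judged:
On the way, in this order (a step that is already met when the one before it is completed fails the run):
1. the scanner is held steady for 1 s, reading the label squarely from 50 to 160 mm (contact force between the fingers and scanner above 0.5 N and x of label in the frame of scanner_window between 0.05 and 0.16 m and y of label in the frame of scanner_window between -0.025 and 0.025 m and z of label in the frame of scanner_window between -0.02 and 0.02 m and x of scanner_mid in the frame of label below -0.09 m and angle between the x axis of scanner_mid and the x axis of label, either way round below 0.3 rad and linear speed of scanner below 0.03 m/s and angular speed of scanner below 0.25 rad/s), for 1 s.
2. the scanner lies on its cradle again, let go (horizontal distance between scanner_mid and seat below 0.02 m and z of scanner_mid in the frame of seat between -0.006 and 0.006 m and angle between scanner_mid's own z axis and vertical below 0.12 rad and angle between the x axis of scanner_mid and the x axis of seat, either way round below 0.25 rad and contact force between the fingers and scanner below 0.05 N), for 0.2 s.
At the end, for the whole second after the job is handed in: The wheel's heavy side is within 17 degrees (0.3 rad) of the bottom of its slope and at rest, the fingers grip the crank handle (over 1 N), and the scanner lies on its cradle within 20 mm of the seat, along it, flat and let go (all of step 2 and y of heavy_side_c0 in the frame of hub between -0.0163 and 0.0163 m and x of heavy_side_c0 in the frame of hub below -0.04 m and contact force between the fingers and crank above 1 N and linear speed of crank below 0.02 m/s); the arm keeps its last pose, push and grip.
It fails at once if a bystander is pushed more than 30 mm from its place (distance of any of tube_rack, cryo_box, tip_box, reagent, buffer, beaker, pipette from where it was at the start of the episode above 0.03 m).
It also fails if it takes over 72 s, if anything falls off the work surface, if the arm or the gripper's body presses on something with over 40 N, if the wrist force passes 120 N, or if a joint passes its speed limit or range.

## Robot

A 7-joint arm with a two-finger parallel gripper is mounted at the origin on the work surface. World frame = base frame: x ahead of the robot, y to its left, z up, the work surface at z = 0. Lengths are in m, angles in rad, forces in N, time in s.
With the tool pointing down it reaches from about 0.35 to 0.9 m from the base axis. Payload 19.9 kg.
Tool frame: the origin (TCP) lies midway between the tips of the shut fingers; the grasp point (between the pads) lies 19 mm behind it; z points along the fingers, x is the direction in which the jaws open and shut, and the axes are right-handed (so a half turn about z gives the same grasp; the last joint's range is limited). The gripper opens to 85 mm and grips with 20 to 120 N. Pads are 22 mm wide; open, the fingers measure 114 mm over their backs; the gripper's body (76 mm by 85 mm) begins 54 mm behind the grasp point. The pads swing forward as they close: fully open they stand 13 mm farther back than shut.
Start: joints at [-1.373, 0.417, -0.01, 1.614, 0.005, 1.111, -0.053], TCP at [0.148, 0.607, 0.231] pointing down, gripper open.
Joint ranges: [-2.81, 2.81], [-0.39, 2.02], [-1.27, 1.25], [0.06, 2.57], [-1.19, 4.33], [0.19, 2], [-2.82, 2.82]. Speed limits (rad/s): [1.89, 1.89, 2.39, 2.39, 3.01, 3.01, 3.01].

## Interface

Orientations are given as [roll, pitch, yaw] about the fixed x, y, z axes, in that order (R = Rz(yaw) Ry(pitch) Rx(roll)).
In Python, from workcell import bot, eoat, sensors, capture, camera_info, job_done, nets gives the robot as it stands. Calls block until the motion is done:
- bot.move_to(position, orientation): joint-space move of the TCP to a pose.
- bot.move_linear(position, frame=None, velocity=0.15, max_force=None): straight line of the TCP; frame=None keeps the orientation; velocity is the mean speed in m/s. With max_force (N) it stops when the force on the tool has changed by that much, and returns True; else False.
- bot.goto_joints(angles): joint-space move.
- eoat.set_gripper(opening, newtons=None): finger opening in m; newtons is the grip in N (None keeps the last); returns when the fingers have stopped.
- bot.hold(seconds).
- bot.solve_ik(position, orientation): joint angles nearest the present ones, or None.
- sensors.read_state(): the state.
- capture(name): name is "scene" or "top" or "wrist"; returns the picture (384x512x3 uint8, red, green, blue); there is no depth.
- camera_info(name): a dict with "intrinsics" (3x3 intrinsics, pixels), "rvec" (rotation vector, rad) and "tvec" (3), from world to camera coordinates, as OpenCV has them. Camera axes: x right, y down, z forward; pixel columns grow to the right and rows downward; lengths in m; the calibration is good to about 2 mm. A picture is of the moment at which its call begins: read the wrist's pose just before it. camera_info takes no time and is no camera call; for the wrist camera it gives the pose at the moment of the call.
A pose or a line that the arm cannot do raises bot.IKError and nothing moves.
- job_done(): hands the job in, once; it reports no verdict.
Trained networks look in the newest picture that a camera, given by its name, has taken for a name from the list of things; names that differ only in an ending like _2 or _b are one class to them, and where a whole thing is asked for, a point or a joint stands for the part that bears it (a point fixed in the world has none). Each returns a list of dicts, best first, with "p" (0 to 1); they miss things now and then, are a little off and sometimes report something else, mostly with a low value. They report only what shows in the picture. A call takes as long as a camera call.
- nets.outline_of(thing, camera): "mask" (384x512 bool, what is visible of it) and "extent" ([left, top, right, bottom] in pixels, round what is visible of it).
- nets.place_of(thing, camera): "centre" ([column, row] in pixels: a listed point, or the origin of a listed thing).
The state is a dict: "time_s": time; "qpos": joint angles; "joint_velocities": joint speeds; "joint_efforts": joint torques, N m; "position": TCP position; "tool_rot": TCP orientation; "wrist_force": force on the tool from outside, world axes, zero at the start; "wrist_torque": the same for the moment, N m; "grip_width": finger opening in m.
Only numpy, scipy, OpenCV 4.12 (cv2) and the standard library are available. Lean on these libraries where they do the work, as an engineer would, in place of code of your own. Each camera call takes 0.05 s, during which the arm holds its last target.

## Working session

There is one attempt and no reset: what is moved stays moved. The work goes in short steps, each a Python script; the robot and the scene stay as the last script left them, time stands still between calls to the robot, and variables do not carry over. Pictures are saved under pics/ and viewed, and the job is handed in when it is done.

```bash
ls; mkdir -p pics
cat > h.py <<'E'
import numpy as np, cv2
from workcell import bot, eoat, sensors, capture, camera_info, job_done, nets
from scipy.spatial.transform import Rotation as Ro
def snap(cam,name):
    im=capture(cam); cv2.imwrite(f'pics/{name}.png',cv2.cvtColor(im,cv2.COLOR_RGB2BGR)); return im
def ray(cam,px,info=None):
    i=info or camera_info(cam); K=np.array(i['intrinsics']); R=cv2.Rodrigues(np.array(i['rvec'],float))[0]; t=np.array(i['tvec'],float).ravel()
    d=R.T@np.linalg.solve(K,np.array([px[0],px[1],1.])); return -R.T@t, d/np.linalg.norm(d)
def atz(cam,px,z,info=None):
    o,d=ray(cam,px,info); return o+d*(z-o[2])/d[2]
def tri(rays):
    A=np.zeros((3,3));b=np.zeros(3)
    for o,d in rays:
        P=np.eye(3)-np.outer(d,d);A+=P;b+=P@o
    x=np.linalg.solve(A,b); return x,[np.linalg.norm((np.eye(3)-np.outer(d,d))@(x-o)) for o,d in rays]
def proj(cam,p,info=None):
    i=info or camera_info(cam); return cv2.projectPoints(np.array(p,float).reshape(-1,1,3),np.array(i['rvec'],float),np.array(i['tvec'],float),np.array(i['intrinsics'],float),None)[0].reshape(-1,2)
E
cat > a.py <<'E'
from h import *
for c in ['scene','top','wrist']: snap(c,c+'0')
s=sensors.read_state(); print(s['time_s'],s['position'],s['tool_rot'],s['wrist_force'])
for c in ['scene','top']:
    print(c, ray(c,(256,192)))
    for th in ['scanner_mid','scanner_window','seat','label','hub','wheel','crank_grip']:
        print(th,[(np.round(d['centre'],1).tolist(),round(d['p'],2)) for d in nets.place_of(th,c)[:2]])
print(sensors.read_state()['time_s'])
E
python3 a.py
```

```text
pics
0.15 [0.14835674 0.60686891 0.23081281] [3.14154010e+00 9.29081188e-04 1.33101016e+00] [ 0.44117908 -0.79907079  1.33886706]
scene (array([ 1.38991694, -0.02345939,  0.94280598]), array([-0.71065298, -0.01187726, -0.70344244]))
scanner_mid [([354.6, 212.5], 0.75), ([202.2, 195.6], 0.37)]
scanner_window [([330.2, 216.5], 0.61), ([405.4, 246.9], 0.51)]
seat [([332.5, 215.2], 0.59)]
label [([235.5, 223.3], 0.75), ([355.0, 211.8], 0.65)]
hub [([215.1, 187.5], 0.74)]
wheel [([203.6, 194.2], 0.96)]
crank_grip [([204.5, 189.2], 0.65)]
top (array([5.01980151e-01, 5.38372259e-04, 1.25482530e+00]), array([ 0.07225999, -0.02636688, -0.99703725]))
scanner_mid [([167.0, 200.4], 0.65)]
scanner_window [([187.3, 196.8], 0.85)]
seat [([164.1, 195.9], 0.82)]
label [([277.8, 184.1], 0.68), ([220.8, 258.8], 0.52)]
hub [([290.4, 183.6], 0.68)]
wheel [([303.6, 189.1], 0.94), ([129.1, 170.5], 0.47)]
crank_grip [([309.4, 175.8], 0.66)]
0.85
```

Run:
```python
import cv2
for c in ['scene','top']:
    cv2.imwrite(f'pics/{c}0b.png',cv2.resize(cv2.imread(f'pics/{c}0.png'),(800,600),interpolation=cv2.INTER_CUBIC))
```

```text
(no output)
```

View pics/scene0b.png

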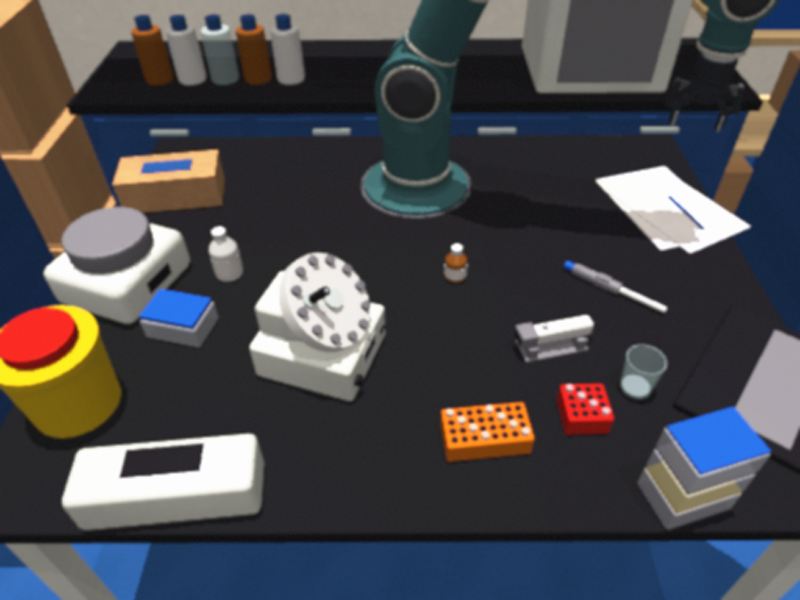

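View pics/top0b.png

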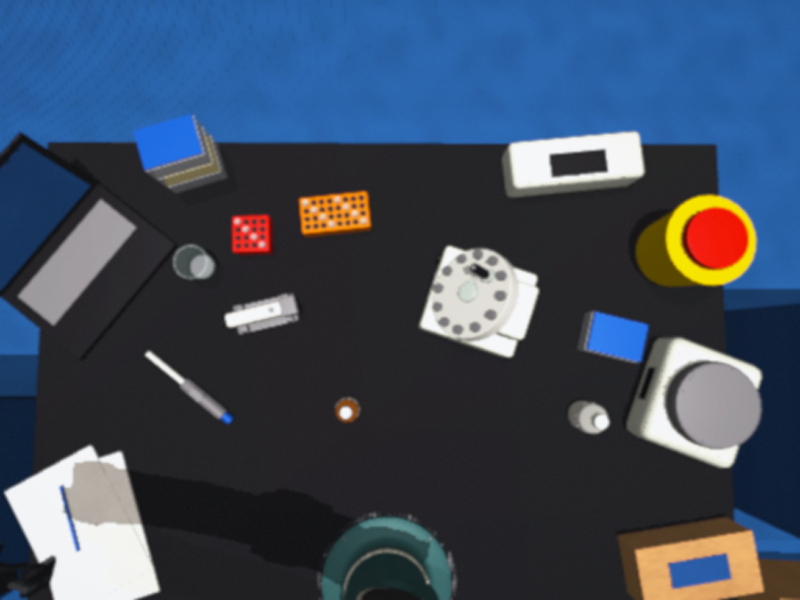

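Run:
```python
from h import *
f=lambda x:np.round(x,4)
c=[(284.8,158.7),(268.8,209.3),(329.6,227.2),(344,174)]
P=[atz('top',p,.085) for p in c]
for p in P: print('corner',f(p))
for i in range(4): print(np.linalg.norm(P[i]-P[(i+1)%4]), np.degrees(np.arctan2(*(P[(i+1)%4]-P[i])[[1,0]])))
print('front mid',f((P[0]+P[1])/2))
print('mid',f(atz('top',(167,200.4),.042)),f(atz('scene',(354.6,212.5),.042)))
print('win',f(atz('top',(187.3,196.8),.042)),f(atz('scene',(330.2,216.5),.042)))
print('seat',f(atz('top',(164.1,195.9),.042)),f(atz('scene',(332.5,215.2),.042)))
print('label',f(atz('top',(277.8,184.1),.055)),f(atz('scene',(235.5,223.3),.055)))
for n,a,b in [('hub',(290.4,183.6),(215.1,187.5)),('wheel',(303.6,189.1),(203.6,194.2)),('crank',(309.4,175.8),(204.5,189.2))]:
    print(n,tri([ray('top',a),ray('scene',b)]))
# crops
for cam in ['scene','top']:
    im=cv2.imread(f'pics/{cam}0.png')
    x,y=(150,150) if cam=='scene' else (260,145)
    cv2.imwrite(f'pics/{cam}0r.png',cv2.resize(im[y:y+105,x:x+105],(600,600),interpolation=cv2.INTER_CUBIC))
    x,y=(320,190) if cam=='scene' else (135,180)
    cv2.imwrite(f'pics/{cam}0s.png',cv2.resize(im[y:y+45,x:x+65],None,fx=9,fy=9,interpolation=cv2.INTER_CUBIC))
```

```text
corner [ 0.6941 -0.1236  0.085 ]
corner [ 0.5315 -0.0709  0.085 ]
corner [ 0.474  -0.2643  0.085 ]
corner [ 0.6443 -0.3141  0.085 ]
0.17095311886320924 162.0623780986004
0.20167555717448668 -106.55672265214297
0.1774942500791324 -16.321884280787565
0.19693854507304864 75.36067196829391
front mid [ 0.6128 -0.0973  0.085 ]
mid [0.5628 0.2613 0.042 ] [0.5705 0.2601 0.042 ]
win [0.5745 0.1949 0.042 ] [0.5861 0.1843 0.042 ]
seat [0.5776 0.271  0.042 ] [0.5809 0.1918 0.042 ]
label [ 0.6148 -0.1029  0.055 ] [ 0.6221 -0.0976  0.055 ]
hub (array([ 0.60466704, -0.13834815,  0.18283354]), [np.float64(0.009326213951842719), np.float64(0.009326213951842698)])
wheel (array([ 0.59131622, -0.17902168,  0.14416816]), [np.float64(0.005281506391532426), np.float64(0.005281506391532401)])
crank (array([ 0.62519535, -0.17781723,  0.19814038]), [np.float64(0.004749283539200397), np.float64(0.004749283539200429)])
```

```bash
cd pics; python3 -c "
import cv2,numpy as np
a=[cv2.imread(f'{c}0{k}.png') for c in('scene','top') for k in 'rs']
cv2.imwrite('A.png',cv2.resize(np.hstack([a[0],a[2]]),(800,400)));cv2.imwrite('B.png',np.vstack([a[1][:300],a[3][:300]])[:600])
cv2.imwrite('B.png',cv2.resize(np.vstack([a[1],a[3]]),(430,596)))"
```

```text
(no output)
```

View pics/A.png

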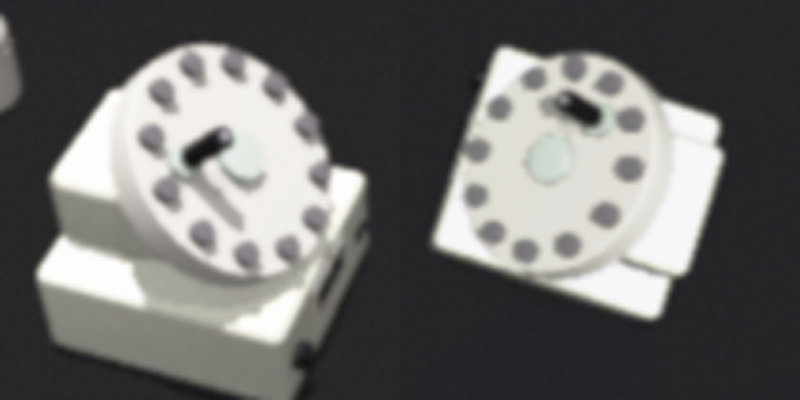

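View pics/B.png

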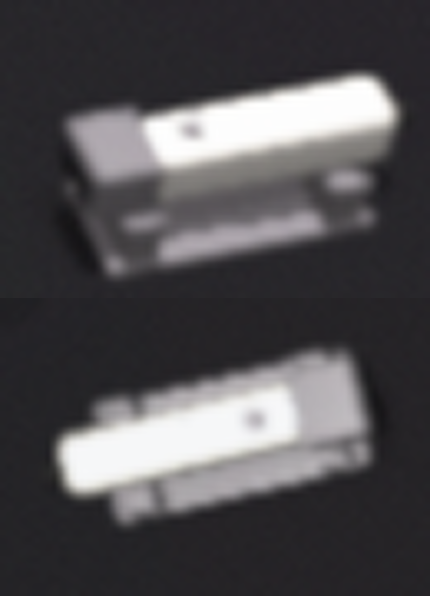

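Run:
```python
from h import *
f=lambda x:np.round(x,4)
g=lambda x,y:(x/6.615+135,(y-298)/6.62+180)
for n,p,z in [('tail',g(64,467),.056),('head',g(357,403),.056),('cr1',g(95,400),.03),('cr2',g(345,350),.03),('cr3',g(372,455),.03),('cr4',g(120,522),.03)]:
    print(n,f(atz('top',p,z)))
a=atz('top',g(64,467),.056);b=atz('top',g(357,403),.056);print('mid',(a+b)/2,np.linalg.norm(a-b),np.degrees(np.arctan2(b[1]-a[1],b[0]-a[0])))
for p in [(300,196),(370,191),(371,228),(302,235)]: print('rack',f(atz('top',(p[0]*.64,p[1]*.64),.045)))
for p in [(232,216),(270,214),(271,252),(233,253)]: print('cryo',f(atz('top',(p[0]*.64,p[1]*.64),.045)))
print('reagent',f(atz('top',(347*.64,409*.64),.08)))
```

```text
tail [0.5456 0.3301 0.056 ]
head [0.5767 0.1873 0.056 ]
cr1 [0.5801 0.3225 0.03  ]
cr2 [0.6051 0.1976 0.03  ]
cr3 [0.5521 0.1836 0.03  ]
cr4 [0.519  0.3089 0.03  ]
mid [0.56113348 0.25872269 0.056     ] 0.14618547033036602 -77.7175766140668
rack [0.8128 0.1813 0.045 ]
rack [0.8239 0.0319 0.045 ]
rack [0.7437 0.0298 0.045 ]
rack [0.7285 0.1763 0.045 ]
cryo [0.7693 0.3249 0.045 ]
cryo [0.7737 0.2446 0.045 ]
cryo [0.6921 0.2414 0.045 ]
cryo [0.69   0.3213 0.045 ]
reagent [0.3667 0.0774 0.08  ]
```

```bash
cat > fit.py <<'E'
from h import *
from scipy.optimize import least_squares
T=[(575,68),(535,80),(499,108),(477,150),(475,195),(491,233),(525,252),(567,245),(605,215),(629,168),(631,120),(610,83)]
S=[(192,66),(235,64),(275,87),(308,126),(321,173),(315,218),(288,249),(248,255),(204,235),(168,192),(151,137),(162,94)]
T=np.array([((x-400)/3.81+260-.4,y/3.81+145-.4) for x,y in T]);S=np.array([(x/3.81+150-.4,y/3.81+150-.4) for x,y in S])
it,is_=camera_info('top'),camera_info('scene')
def frame(yaw,tilt=np.pi/4):
    f=-np.array([np.cos(yaw),np.sin(yaw),0]);u=np.array([0,0,1.])
    z=np.cos(tilt)*f+np.sin(tilt)*u; x=-np.sin(tilt)*f+np.cos(tilt)*u
    return np.c_[x,np.cross(z,x),z]
def pts(p):
    R=frame(p[3]); a=p[5]+np.arange(12)*np.pi/6
    return p[:3]+(R@np.c_[p[4]*np.cos(a),p[4]*np.sin(a),0*a].T).T
def res(p):
    P=pts(p); r=[]
    for q,i in((T,it),(S,is_)):
        d=proj(None,P,i)[:,None]-q[None]; k=np.argmin((d**2).sum(2),1); r.append(d[range(12),k].ravel())
    return np.concatenate(r)
best=None
for ph in np.arange(0,.52,.1):
    s=least_squares(res,[.605,-.165,.16,np.radians(-106.3),.075,ph],x_scale=[.01,.01,.01,.1,.01,.2],loss='soft_l1')
    if best is None or s.cost<best.cost: best=s
p=best.x; print(np.round(p,4),np.degrees(p[3]),np.sqrt(np.mean(res(p)**2)))
R=frame(p[3]); hub=p[:3]+R[:,2]*(.032-.008); print('hub',hub)
# crank angle from net point
for c,px in(('top',((583-400)/3.81+260-.4,109/3.81+145-.4)),('scene',(207/3.81+150-.4,148/3.81+150-.4))):
    o,d=ray(c,px); t=((hub-o)@R[:,2])/(d@R[:,2]); q=R.T@(o+t*d-hub); print('crank',q,np.hypot(*q[:2]),np.degrees(np.arctan2(q[1],q[0])))
E
python3 fit.py
```

```text
[ 0.5977 -0.1565  0.164  -1.9139  0.075   0.0849] -109.66052372743249 0.1998692694667382
hub [ 0.60338894 -0.14049151  0.18101226]
crank [3.41733280e-02 3.91285208e-02 6.50105500e-17] 0.05195052919983492 48.86730147356633
crank [ 3.20798170e-02  3.50430222e-02 -1.44050556e-16] 0.047509241921081684 47.52773857397295
```

Run:
```python
from h import *
y=np.radians(12.3)
q=bot.solve_ik([.563,.258,.2],[np.pi,0,y]);print(q)
bot.move_to([.563,.258,.2],[np.pi,0,y])
i=camera_info('wrist');snap('wrist','w1');
for th in ['scanner_mid','scanner_window','seat']:
    for d in nets.place_of(th,'wrist')[:2]: print(th,d['centre'],d['p'],atz('wrist',d['centre'],.042,i))
s=sensors.read_state();print(s['time_s'],s['position'],s['qpos'])
```

```text
[-0.81810088  0.46849757  0.45516478  1.67256185 -0.2303568   1.05397535
 -0.07631836]
scanner_mid [262.3, 172.8] 0.95 [0.56567989 0.26199218 0.042     ]
scanner_window [263.4, 236.5] 0.61 [0.58281955 0.19113215 0.042     ]
3.0083 [0.56271287 0.25867428 0.19997778] [-0.81887545  0.46849922  0.45473073  1.67250695 -0.23034086  1.05396492
 -0.07632016]
```

View pics/w1.png

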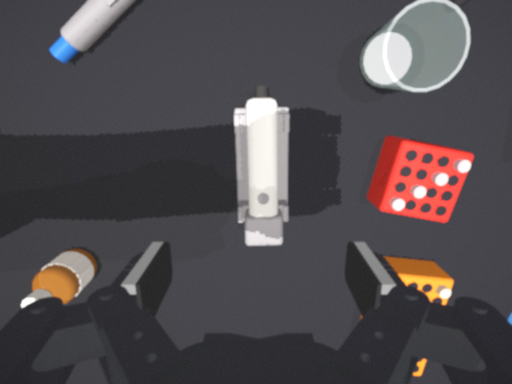

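Run:
```python
from h import *
im=cv2.imread('pics/w1.png').astype(int); g=im.sum(2)
# white body edges per row
import numpy as np
rows=list(range(106,208,8)); mids=[]
for r in rows:
    m=np.where(g[r,225:305]>560)[0]+225
    mids.append((m.min()+m.max())/2); print(r,m.min(),m.max(),end='; ')
k=np.polyfit(rows,mids,1)
i=camera_info('wrist')
a=atz('wrist',(np.polyval(k,98),98),.058,i);b=atz('wrist',(np.polyval(k,243),243),.052,i)
print('\n',a,b,np.linalg.norm((a-b)[:2]),(a+b)/2,np.degrees(np.arctan2(*(b-a)[[1,0]])))
```

```text
106 246 276; 114 235 276; 122 234 277; 130 247 277; 138 248 277; 146 248 277; 154 248 277; 162 248 277; 170 249 277; 178 249 277; 186 249 277; 194 250 276; 202 250 276; 
 [0.54601848 0.33296272 0.058     ] [0.58691828 0.18812984 0.052     ] 0.1504970283920622 [0.56646838 0.26054628 0.055     ] -74.23068699062306
```

```bash
python3 - <<'E'
from h import *
i=camera_info('wrist')
a=atz('wrist',(261.1,98),.058,i);b=atz('wrist',(263.7,243),.054,i);print(a,b,(a+b)/2,np.degrees(np.arctan2(*(b-a)[[1,0]])))
E
cat > go1.py <<'E'
from h import *
p=np.array([.5655,.2605]);y=np.radians(13.4)
o=[np.pi,0,y]
bot.move_linear([p[0],p[1],.12],o)
bot.move_linear([p[0],p[1],.026],o,velocity=.1)
eoat.set_gripper(.0,30)
s=sensors.read_state();print(s['time_s'],s['position'],s['grip_width'],s['wrist_force'])
bot.move_linear([p[0],p[1],.08],velocity=.1)
s=sensors.read_state();print(s['time_s'],s['position'],s['grip_width'],s['wrist_force'])
snap('wrist','w2');snap('scene','s2')
E
python3 go1.py
```

```text
[0.54857323 0.33352096 0.058     ] [0.58362302 0.18845846 0.054     ] [0.56609813 0.26098971 0.056     ] -76.41661270627355
5.325 [0.5656604  0.2605918  0.02625731] 0.029548629268509936 [-1.38315982  0.33456663  5.44597812]
6.0167 [0.56521563 0.26054919 0.07972614] 0.02999787352101332 [-0.238125   -0.2213584  -1.60512122]
```

View pics/w2.png

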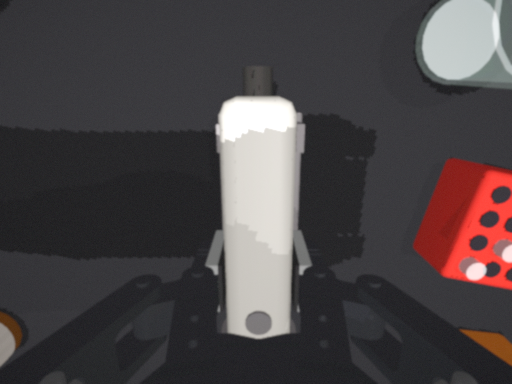

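View pics/s2.png

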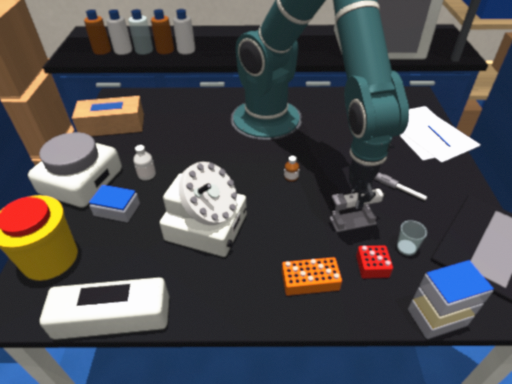

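```bash
cat > go2.py <<'E'
from h import *
yaw=np.radians(-108); f=-np.array([np.cos(yaw),np.sin(yaw)]); L=np.array([.6165,-.099])
P=L+.176*f; o=[np.pi,0,yaw+np.pi/2]; print(P)
bot.move_linear([P[0],P[1],.08],o,velocity=.12)
bot.move_linear([P[0],P[1],.039],velocity=.06)
bot.hold(.3)
snap('scene','s3');snap('top','t3')
for c in('scene','top'):
    for th,z in(('scanner_window',.055),('label',.055),('scanner_mid',.055)):
        for d in nets.place_of(th,c)[:2]: print(c,th,d['p'],d['centre'],atz(c,d['centre'],z))
bot.hold(1.2)
s=sensors.read_state();print(s['time_s'],s['position'],s['tool_rot'],s['qpos'],s['grip_width'],s['wrist_force'])
for c in('scene','top'):
    im=cv2.imread(f'pics/{c[0]}3.png'); x,y=(190,140) if c=='scene' else (190,130)
    cv2.imwrite(f'pics/{c}3c.png',cv2.resize(im[y:y+120,x:x+160],(800,600),interpolation=cv2.INTER_CUBIC))
E
python3 go2.py
```

```text
[0.67088699 0.06838595]
scene scanner_window 0.79 [265.4, 227.3] [ 0.63792215 -0.01069016  0.055     ]
scene label 0.81 [233.9, 222.2] [ 0.61783715 -0.10242735  0.055     ]
scene scanner_mid 0.57 [293.3, 233.9] [0.6629256  0.06819783 0.055     ]
top scanner_window 0.45 [249.4, 173.1] [ 0.6512595  -0.00973411  0.055     ]
top label 0.93 [274.8, 184.8] [ 0.61251695 -0.09302728  0.055     ]
top label 0.33 [248.3, 171.9] [ 0.65523356 -0.00612817  0.055     ]
top scanner_mid 0.46 [230.5, 167.7] [0.6691825 0.0523421 0.055    ]
10.825 [0.6708968  0.06840427 0.03902378] [-3.14158213e+00 -2.86303461e-05 -3.14122861e-01] [-0.48773544  0.77908302  0.50063771  1.61678789 -0.45897733  0.86520589
 -0.12048303] 0.02922201855835874 [-0.15669965 -0.27609596 -1.67877123]
```

View pics/scene3c.png

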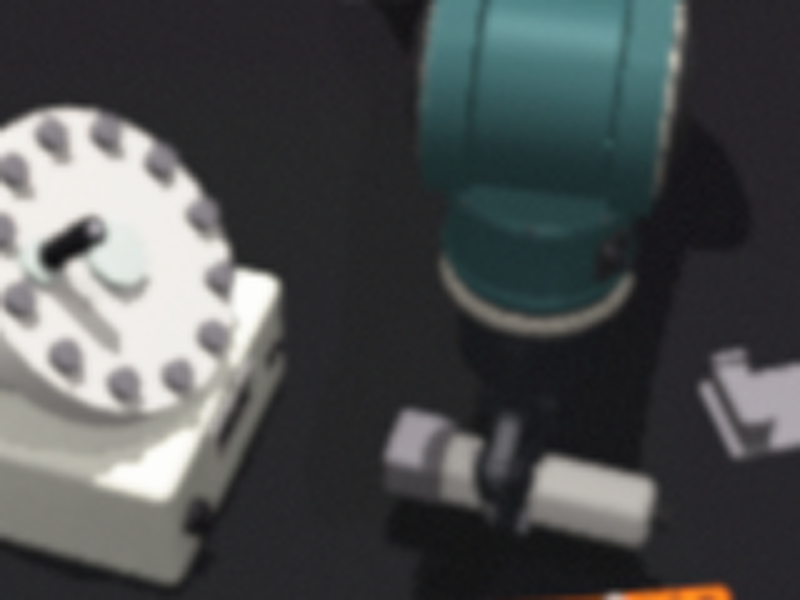

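View pics/top3c.png

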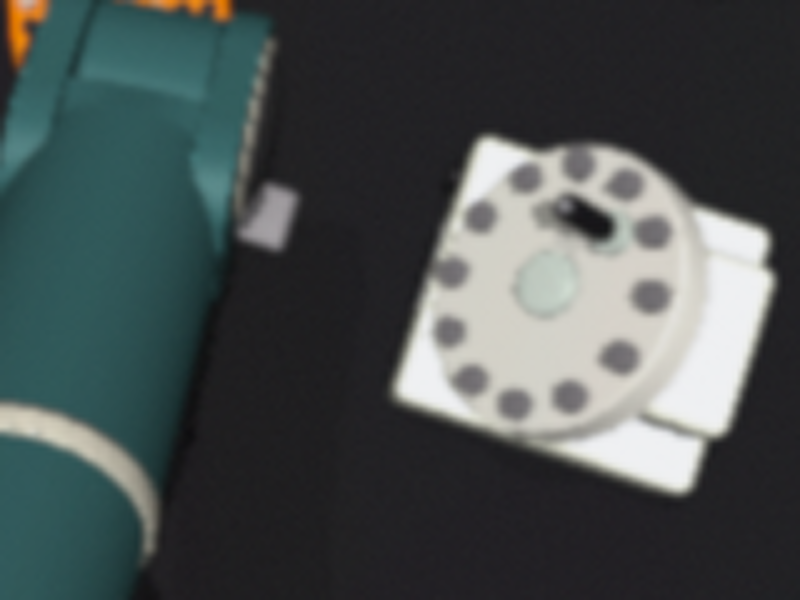

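```bash
cat > go3.py <<'E'
from h import *
p=np.array([.5655,.2605]);o=[np.pi,0,np.radians(13.4)]
s=sensors.read_state()['position']
bot.move_linear([s[0],s[1],.08],velocity=.1)
bot.move_linear([p[0],p[1],.08],o,velocity=.13)
bot.move_linear([p[0],p[1],.0265],velocity=.06,max_force=12)
s=sensors.read_state();print(s['time_s'],s['position'],s['wrist_force'])
eoat.set_gripper(.085)
bot.move_linear([p[0],p[1],.2],velocity=.15)
snap('wrist','w4')
s=sensors.read_state();print(s['time_s'],s['position'],s['grip_width'])
E
python3 go3.py
```

```text
14.0917 [0.56502862 0.26026383 0.02625129] [-2.23809408 -0.24435105  9.14743745]
16.0417 [0.56513312 0.26032832 0.19908495] 0.08510032203797661
```

View pics/w4.png

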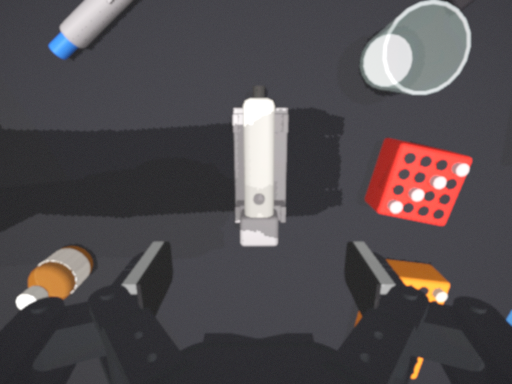

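```bash
cat > hub.py <<'E'
from h import *
YAW=np.radians(-108.6); HUB=np.array([.6034,-.1405,.181])
def frame(yaw=YAW,tilt=np.pi/4):
    f=-np.array([np.cos(yaw),np.sin(yaw),0]);u=np.array([0,0,1.])
    z=np.cos(tilt)*f+np.sin(tilt)*u; x=-np.sin(tilt)*f+np.cos(tilt)*u
    return np.c_[x,np.cross(z,x),z]
def rpy(a,R):
    z=-R[:,2]; x=np.cos(a)*R[:,0]+np.sin(a)*R[:,1]
    return Ro.from_matrix(np.c_[x,np.cross(z,x),z]).as_euler('xyz')
OUT=.006
def tcp(th,R,hub=HUB,out=OUT,r=.05):  # grasp point is 19 mm behind TCP
    return hub+r*(np.cos(th)*R[:,0]+np.sin(th)*R[:,1])+R[:,2]*(out-.019)
E
python3 - <<'E'
from hub import *
R=frame(); lim=np.array([[-2.81,2.81],[-.39,2.02],[-1.27,1.25],[.06,2.57],[-1.19,4.33],[.19,2],[-2.82,2.82]])
for a in range(0,360,15):
    out=[];Q=[]
    for th in np.arange(0,360,30):
        q=bot.solve_ik(tcp(np.radians(th),R).tolist(),rpy(np.radians(a),R).tolist())
        if q is None: out.append(None)
        else: out.append(np.min(np.minimum(q-lim[:,0],lim[:,1]-q)));Q.append(q)
    n=sum(o is None for o in out)
    if n<12: print(a,n,'margin',round(min(o for o in out if o is not None),2), np.round(np.ptp(Q,0),2), np.round(Q[0],2))
E
```

```text
0 0 margin 0.17 [0.18 0.18 0.05 0.26 0.13 0.08 0.09] [-0.75  0.88  1.06  1.64  0.04  1.13 -1.75]
15 0 margin 0.24 [0.16 0.2  0.03 0.26 0.16 0.08 0.13] [-0.72  0.84  1.    1.64  0.1   1.13 -1.54]
30 0 margin 0.24 [0.15 0.2  0.05 0.26 0.15 0.08 0.15] [-0.73  0.85  1.01  1.64  0.09  1.13 -1.27]
45 0 margin 0.26 [0.16 0.18 0.06 0.26 0.12 0.08 0.14] [-0.72  0.84  0.99  1.64  0.11  1.13 -1.02]
60 0 margin 0.3 [0.18 0.16 0.09 0.26 0.08 0.08 0.13] [-0.7   0.81  0.94  1.64  0.15  1.14 -0.8 ]
75 0 margin 0.37 [0.17 0.17 0.09 0.26 0.07 0.07 0.14] [-0.66  0.77  0.87  1.64  0.22  1.15 -0.59]
90 0 margin 0.42 [0.16 0.18 0.07 0.26 0.09 0.07 0.14] [-0.63  0.75  0.82  1.64  0.26  1.16 -0.36]
105 0 margin 0.48 [0.15 0.18 0.06 0.26 0.1  0.07 0.14] [-0.6   0.73  0.77  1.63  0.3   1.17 -0.13]
120 0 margin 0.53 [0.14 0.19 0.04 0.26 0.1  0.06 0.14] [-0.57  0.71  0.71  1.63  0.34  1.18  0.1 ]
135 0 margin 0.59 [0.14 0.19 0.03 0.26 0.1  0.06 0.15] [-0.53  0.69  0.65  1.63  0.38  1.2   0.33]
150 0 margin 0.66 [0.13 0.2  0.02 0.26 0.1  0.06 0.15] [-0.49  0.67  0.59  1.63  0.42  1.21  0.56]
165 0 margin 0.71 [0
[... 566 characters left out ...]
  1.97]
255 0 margin 0.59 [0.11 0.19 0.02 0.26 0.04 0.06 0.16] [-0.19  0.6   0.15  1.62  0.66  1.33  2.21]
270 0 margin 0.35 [0.1  0.19 0.03 0.26 0.03 0.05 0.17] [-0.15  0.6   0.09  1.62  0.68  1.34  2.45]
285 0 margin 0.11 [0.1  0.19 0.02 0.26 0.03 0.05 0.16] [-0.1   0.59  0.03  1.62  0.71  1.36  2.69]
300 0 margin 0.02 [1.33 0.46 2.17 0.28 1.44 0.77 5.56] [ 0.6   0.88 -1.09  1.59  1.25  1.86  2.66]
315 0 margin 0.03 [0.18 0.23 0.04 0.26 0.23 0.1  0.11] [-0.79  0.95  1.17  1.64 -0.08  1.13 -2.44]
330 0 margin 0.05 [0.18 0.2  0.02 0.26 0.18 0.09 0.1 ] [-0.8   0.97  1.2   1.64 -0.11  1.13 -2.15]
345 0 margin 0.09 [0.19 0.17 0.05 0.26 0.12 0.09 0.08] [-0.78  0.93  1.14  1.64 -0.05  1.13 -1.94]
```

Run:
```python
from hub import *
R=frame(); a=np.radians(135); th=np.radians(48)
bot.move_linear([.58,.16,.3],velocity=.25)
bot.move_to(tcp(th,R,out=.14,r=.03).tolist(),rpy(a,R).tolist())
bot.hold(.2)
i=camera_info('wrist');snap('wrist','w5')
np.savez('w5.npz',**{k:np.array(v) for k,v in i.items() if k in('intrinsics','rvec','tvec')})
for t in('hub','crank_grip','wheel'):
    print(t,[(d['centre'],d['p']) for d in nets.place_of(t,'wrist')[:2]])
G=lambda q:np.round(proj('wrist',[q],i)[0],1)
print('pred hub',G(HUB),'crank',G(HUB+.05*(np.cos(th)*R[:,0]+np.sin(th)*R[:,1])))
s=sensors.read_state();print(s['time_s'],s['position'],s['wrist_force'])
```

```text
hub [([254.4, 151.7], 0.64)]
crank_grip [([256.6, 207.6], 0.59)]
wheel [([251.6, 142.5], 0.87)]
pred hub [257.2 151.8] crank [260.1 204.1]
18.1083 [ 0.64726634 -0.07980352  0.28102162] [-0.12250342  0.31043343 -0.62412548]
```

View pics/w5.png

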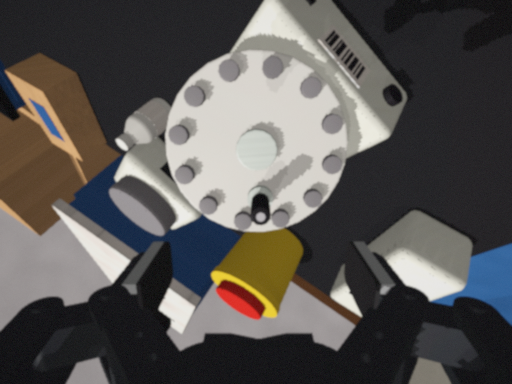

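```bash
cat >> fit.py <<'E'
print('--- joint')
w=np.load('w5.npz'); iw={k:w[k] for k in w}
W=np.array([(273,66),(230,69),(195,96),(179,134),(185,174),(209,205),(244,220),(281,217),(313,197),(332,164),(332,123),(311,86)],float)
def res3(p,wt=1):
    P=pts(p); r=[]
    for q,i,k_ in((T,it,1),(S,is_,1),(W,iw,wt)):
        d=proj(None,P,i)[:,None]-q[None]; k=np.argmin((d**2).sum(2),1); r.append(k_*d[range(12),k].ravel())
    return np.concatenate(r)
for wt in(.5,0,3):
    s=least_squares(res3,p,x_scale=[.01,.01,.01,.1,.01,.2],args=(wt,)); x=s.x; R=frame(x[3]); 
    r=res3(x).reshape(3,-1); print(wt,np.round(x,4),np.degrees(x[3]),'rms',np.sqrt((r**2).mean(1)),'hub',x[:3]+R[:,2]*.024)
    hub=x[:3]+R[:,2]*.023
    for px,h in(((261.3,213),.021),((259,194),-.021),((256.6,207.6),0)):
        o,d=ray(None,px,iw); h0=hub+R[:,2]*h; t=((h0-o)@R[:,2])/(d@R[:,2]); q=R.T@(o+t*d-h0); print('  crank',np.hypot(*q[:2]),np.degrees(np.arctan2(q[1],q[0])))
E
python3 fit.py
```

```text
[ 0.5977 -0.1565  0.164  -1.9139  0.075   0.0849] -109.66052372743249 0.1998692694667382
hub [ 0.60338894 -0.14049151  0.18101226]
crank [3.41733280e-02 3.91285208e-02 6.50105500e-17] 0.05195052919983492 48.86730147356633
crank [ 3.20798170e-02  3.50430222e-02 -1.44050556e-16] 0.047509241921081684 47.52773857397295
--- joint
0.5 [ 0.5984 -0.1564  0.1654 -1.906   0.0755  0.0784] -109.20602742040812 rms [0.29028729 0.27516309 0.53000558] hub [ 0.60401054 -0.14034377  0.18234813]
  crank 0.049868244599450905 49.49972404854221
  crank 0.04585557531226412 47.837705191293324
  crank 0.052573310557965366 44.81690145087775
0 [ 0.5977 -0.1565  0.164  -1.9138  0.075   0.0847] -109.65352729279353 rms [0.1807551  0.21727608 1.35506237] hub [ 0.60337915 -0.14048724  0.18101795]
  crank 0.05121255706275848 49.525984712787
  crank 0.04727024817718147 48.06640000937979
  crank 0.05398505856598294 45.037010585846
3 [ 0.5988 -0.1563  0.1658 -1.9142  0.0758  0.0843] -109.67477598015418 rms [0.37313903 0.33360331 0.38181395] hub [ 0.60448922 -0.14027819  0.18277425]
  crank 0.049263395069458614 49.5515012371893
  crank 0.04544819040224658 48.050587260481784
  crank 0.05207902297892405 44.92932584124558
```

```bash
sed -i 's/^YAW=.*/YAW=np.radians(-109.5); HUB=np.array([.604,-.1403,.182])/' hub.py
cat > go4.py <<'E'
from hub import *
R=frame(); a=np.radians(135); th=np.radians(49)
eoat.set_gripper(.05,60)
bot.move_linear(tcp(th,R,out=.06).tolist(),rpy(a,R).tolist(),velocity=.12)
bot.move_linear(tcp(th,R).tolist(),velocity=.08,max_force=10)
bot.hold(.2)
fs=[]
for _ in range(5): bot.hold(.03); fs.append(sensors.read_state()['wrist_force'])
b=np.mean(fs,0); np.save('bias.npy',b); print('bias',b,np.std(fs,0), R.T@b)
p0=sensors.read_state()['position']
snap('wrist','w6')
eoat.set_gripper(0,60)
bot.hold(.1)
s=sensors.read_state();print(s['time_s'],s['position']-tcp(th,R),s['grip_width'],'F hub',R.T@(np.array(s['wrist_force'])-b),s['wrist_torque'])
snap('wrist','w7')
E
python3 go4.py
```

```text
bias [-0.06068864  0.01509344  0.10105167] [0.44785486 0.57677395 0.49854262] [ 0.07571859 -0.06224592  0.06719006]
21.125 [ 2.44603521e-04  1.79901044e-04 -2.07864998e-07] 0.01649331384129264 F hub [-2.02109319  2.94422995  0.93858507] [ 1.01005355 -0.8223811   0.38659996]
```

View pics/w7.png

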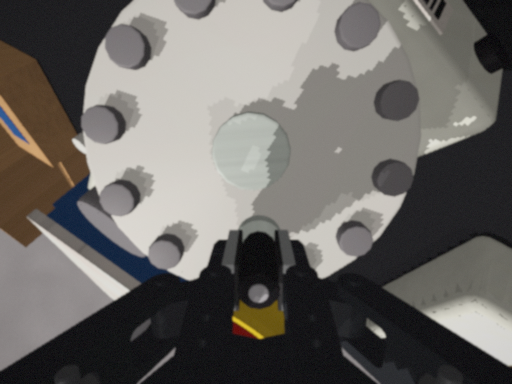

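```bash
cat > turn.py <<'E'
from hub import *
def turn(t0,t1,step=15,v=.06,log=None,hub=HUB,maxf=None):
    R=frame(); b=np.load('bias.npy'); n=max(1,int(round(abs(t1-t0)/step))); out=[]
    for t in np.linspace(t0,t1,n+1)[1:]:
        r=np.radians(t)
        st=bot.move_linear(tcp(r,R,hub).tolist(),velocity=v,max_force=maxf)
        F=[]
        for k in range(3):
            s=sensors.read_state(); F.append(R.T@(np.array(s['wrist_force'])-b)); bot.hold(.025)
        F=np.array(F); m=F.mean(0)
        q=R.T@(np.array(s['position'])-hub); ta=np.arctan2(q[1],q[0])
        ft=-m[0]*np.sin(ta)+m[1]*np.cos(ta); fr=m[0]*np.cos(ta)+m[1]*np.sin(ta)
        out.append([t,np.degrees(ta),np.hypot(*q[:2])*1e3,ft,fr,m[2],s['grip_width']*1e3,s['time_s']])
        if st: print('STOP'); break
    out=np.array(out); np.set_printoptions(suppress=True,linewidth=150,precision=2); print(out)
    return out
E
python3 - <<'E'
from turn import *
o=turn(49,109,15,maxf=30); np.save('t1.npy',o)
E
```

```text
[[ 64.    65.12  49.93   7.17   1.75   1.14  16.65  21.59]
 [ 79.    80.5   49.93   7.42   2.17   1.9   16.8   22.03]
 [ 94.    95.84  49.97   6.92   1.35   3.36  16.72  22.48]
 [109.   111.04  50.02   6.95  -0.     4.82  16.7   22.92]]
```

```bash
cat > t2.py <<'E'
from turn import *
R=frame(); b=np.load('bias.npy')
def rd():
    s=sensors.read_state(); m=R.T@(np.array(s['wrist_force'])-b); q=R.T@(np.array(s['position'])-HUB); ta=np.arctan2(q[1],q[0])
    return [round(s['time_s'],3),round(np.degrees(ta),2),round(-m[0]*np.sin(ta)+m[1]*np.cos(ta),1),round(m[0]*np.cos(ta)+m[1]*np.sin(ta),1),round(m[2],1)]
print(rd()); bot.hold(.3); print('held',rd())
for t in(112,115,118):
    bot.move_linear(tcp(np.radians(t),R).tolist(),velocity=.03); print(t,rd())
    for k in range(3): bot.hold(.04); print('   ',rd())
E
python3 t2.py
```

```text
[22.942, np.float64(111.03), np.float64(7.9), np.float64(0.4), np.float64(5.0)]
held [23.242, np.float64(111.07), np.float64(7.7), np.float64(0.2), np.float64(5.0)]
112 [23.492, np.float64(113.01), np.float64(3.1), np.float64(-0.3), np.float64(5.5)]
    [23.533, np.float64(112.97), np.float64(4.2), np.float64(-1.2), np.float64(5.5)]
    [23.575, np.float64(112.99), np.float64(3.6), np.float64(-1.2), np.float64(6.1)]
    [23.617, np.float64(113.0), np.float64(3.8), np.float64(-0.9), np.float64(5.0)]
115 [23.867, np.float64(115.65), np.float64(1.7), np.float64(-1.0), np.float64(6.7)]
    [23.908, np.float64(115.66), np.float64(3.3), np.float64(-0.7), np.float64(6.8)]
    [23.95, np.float64(115.65), np.float64(2.5), np.float64(-1.1), np.float64(6.8)]
    [23.992, np.float64(115.64), np.float64(2.4), np.float64(-1.1), np.float64(5.9)]
118 [24.242, np.float64(118.47), np.float64(2.6), np.float64(-0.4), np.float64(6.2)]
    [24.283, np.float64(118.52), np.float64(1.9), np.float64(-0.7), np.float64(6.9)]
    [24.325, np.float64(118.51), np.float64(1.8), np.float64(-0.9), np.float64(6.2)]
    [24.367, np.float64(118.46), np.float64(2.0), np.float64(-1.5), np.float64(7.4)]
```

```bash
cat > t3.py <<'E'
from turn import *
import sys
R=frame(); b=np.load('bias.npy')
def rd(k=2):
    A=[]
    for _ in range(k):
        s=sensors.read_state(); m=R.T@(np.array(s['wrist_force'])-b); q=R.T@(np.array(s['position'])-HUB); ta=np.arctan2(q[1],q[0])
        A.append([s['time_s'],np.degrees(ta),-m[0]*np.sin(ta)+m[1]*np.cos(ta),m[0]*np.cos(ta)+m[1]*np.sin(ta),m[2]])
        if k>1: bot.hold(.01)
    return np.round(np.mean(A,0),2)
def steps(l,v=.03):
    for t in l:
        bot.move_linear(tcp(np.radians(t),R).tolist(),velocity=v); print(t,rd())
if __name__=='__main__':
    steps([float(x) for x in sys.argv[1:]])
E
python3 t3.py 116.5 115 113 111 109 107
```

```text
116.5 [ 24.62 117.83   5.49  -1.46   6.48]
115.0 [ 24.89 116.78   7.57  -0.94   6.1 ]
113.0 [ 25.15 114.82   7.1   -1.12   6.35]
111.0 [ 25.42 112.83   7.23  -0.25   5.73]
109.0 [ 25.69 110.85   7.57  -0.26   5.72]
107.0 [ 25.95 108.84   7.47  -0.13   5.76]
```

Run:
```python
from t3 import *
for t in np.arange(122,203,16): 
    bot.move_linear(tcp(np.radians(t),R).tolist(),velocity=.08); print(t,rd(1))
steps([200,198,196,194,192])
```

```text
122 [ 26.28 124.11   8.61  -2.25   6.54]
138 [ 26.61 139.82   8.51  -2.58   7.44]
154 [ 26.93 155.51   6.84  -2.55   8.45]
170 [ 27.26 171.21   6.97  -0.93   7.15]
186 [ 2.7580e+01 -1.7314e+02  5.0900e+00  1.0000e-02  4.3400e+00]
202 [  27.91 -157.42    4.71    0.31    1.28]
200 [  28.16 -160.04    3.52    0.71    0.77]
198 [  28.43 -162.03    2.32    1.06   -0.52]
196 [  28.7  -163.94    3.06    0.34   -1.95]
194 [ 2.8960e+01 -1.6592e+02  3.4200e+00  5.0000e-02 -1.9200e+00]
192 [  29.23 -167.92    3.5    -0.32   -3.75]
```

Run:
```python
from t3 import *
steps([189,186,183,180,177,174,171,168,165,162,159])
print('fwd'); steps([161,163,165,167,169,171,173,175,177,179,181])
```

```text
189 [  29.5  -171.      3.39   -0.55   -4.16]
186 [ 2.9760e+01 -1.7396e+02  3.1900e+00  3.0000e-02 -4.4900e+00]
183 [  30.03 -176.95    3.43   -0.21   -4.13]
180 [  30.3  -179.94    2.91   -0.94   -4.15]
177 [ 30.56 177.07   3.7   -0.92  -3.29]
174 [ 30.83 174.1    4.65  -1.27  -3.41]
171 [ 31.1  171.13   4.07  -2.24  -2.63]
168 [ 31.36 168.17   3.98  -1.63  -2.14]
165 [ 31.63 165.2    3.6   -2.24  -2.87]
162 [ 31.9  162.25   4.95  -2.06  -2.  ]
159 [ 32.16 159.3    5.1   -2.36  -2.34]
fwd
161 [ 3.2430e+01  1.6078e+02 -3.0000e-02 -1.6400e+00 -4.0100e+00]
163 [ 32.7  162.96  -0.88  -0.9   -2.76]
165 [ 32.96 165.13  -0.52  -1.62  -2.73]
167 [ 33.23 167.16  -0.45  -1.59  -2.76]
169 [ 33.5  169.16  -0.58  -1.06  -1.78]
171 [ 33.76 171.17  -0.75  -1.7   -2.2 ]
173 [ 34.03 173.17  -0.65  -1.32  -2.43]
175 [ 34.3  175.17  -0.65  -0.89  -2.61]
177 [ 34.56 177.13  -0.99  -1.53  -3.13]
179 [ 34.83 179.13  -0.65  -1.27  -3.36]
181 [  35.1  -178.89   -1.22   -0.33   -3.98]
```

Run:
```python
from t3 import *
def slow(l,v=.017):
    for t in l:
        bot.move_linear(tcp(np.radians(t),R).tolist(),velocity=v); print(t,rd(4))
slow([196,211,226,241]); print('back'); slow([234,226,211])
```

```text
196 [  36.04 -163.65   -3.49    0.54   -6.61]
211 [  36.99 -148.74   -4.28   -1.05   -8.13]
226 [  37.94 -133.83   -4.76   -2.09  -10.57]
241 [  38.89 -118.98   -6.     -3.43  -11.82]
back
234 [  39.43 -125.34   -0.45   -1.88   -8.15]
226 [ 4.0020e+01 -1.3325e+02  1.0000e-02 -1.4100e+00 -6.4500e+00]
211 [  40.97 -148.14    3.14   -0.42   -4.38]
```

Run:
```python
from t3 import *
def slow(l,v=.013):
    for t in l:
        bot.move_linear(tcp(np.radians(t),R).tolist(),velocity=v); print(t,rd(5))
slow([196,181,166]); print('fwd'); slow([181,196,211])
```

```text
196 [  42.16 -163.06    4.43   -0.73   -3.26]
181 [  43.35 -177.92    5.19   -1.1    -1.84]
166 [ 44.54 167.29   6.23  -1.61  -1.02]
fwd
181 [  45.73 -178.96   -1.96    1.12   -4.97]
196 [  46.92 -163.79   -3.04    1.24   -7.92]
211 [  48.12 -148.93   -4.73    0.78   -9.91]
```

Run:
```python
from t3 import *
bot.move_linear(tcp(np.radians(204),R).tolist(),velocity=.02); bot.hold(.4)
print(rd(5)); s=sensors.read_state(); print(s['grip_width'],s['joint_velocities'],s['time_s'])
snap('scene','s9');snap('top','t9')
for c in('top','scene'):
    for d in nets.place_of('scanner_mid',c)[:1]: print(c,d['p'],atz(c,d['centre'],.042))
a=cv2.imread('pics/s9.png');b=cv2.imread('pics/t9.png');cv2.imwrite('pics/f9.png',cv2.resize(np.vstack([a,b]),(400,600)))
```

```text
[  49.02 -155.4     2.28    0.92   -6.28]
0.01677824025193777 [ 0.00103121 -0.00064094  0.00042351 -0.00134326  0.00034697  0.00077032
 -0.00019561] 49.0417
top 0.55 [0.56833407 0.25224088 0.042     ]
scene 0.72 [0.57123765 0.25538897 0.042     ]
```

View pics/s9.png

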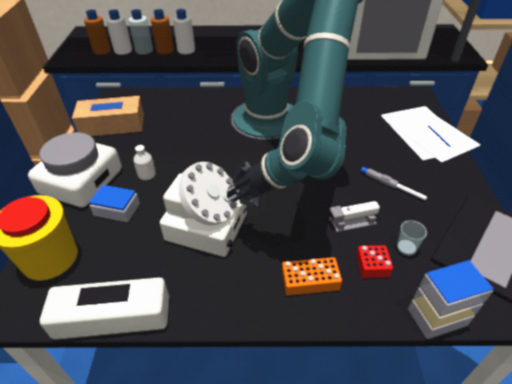

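```bash
python3 -c "
from h import *
job_done()"
```

```text
the job is handed in; nothing more can be done
```

I handed the job in at about 49 s of the 72 s. Every step looked met on my own checks, but the hand-in gives no verdict.

- **Scanner reading:** I held it still for about 1.5 s, square on to the label. I worked out about 100 mm to the label, with a sideways error of a few millimetres and 1–2 degrees of angle. The camera networks' positions for the label and window spread by up to about 15 mm, still inside the limits.
- **Scanner return:** I laid it back with the same gripper pose used to pick it up, then let go. The wrist picture showed it on the cradle. The two bench cameras put its centre within about 10 mm of where I measured it at the start.
- **Heavy side:** My first reading was wrong: short quick turns gave a false heavy-side-down crank angle of about 170°, measured from the top of the slope. I then turned the wheel slowly both ways and averaged the two pushes. The average crossed zero at a crank angle of about 204°, which brings the heavy side to the bottom. Readings at other angles gave 199–209°, so I expect an error under 10 degrees. The drag came out at about 3.8 N at the handle, against the 4.6 N expected from the given 0.23 N m.
- **Finish:** The arm still grips the crank handle (60 N set, jaws closed to 17 mm) at about 204.6°, with joint speeds near zero. The last pictures show nothing else on the bench moved.

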